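Test the half flush of a bench-assembled cistern

ROBOT

A 6-joint arm with a two-finger parallel gripper is mounted at the origin on the work surface. World frame = base frame: x ahead of the robot, y to its left, z up, the work surface at z = 0. Lengths are in mm, angles in rad, forces in N, time in s.
With the tool pointing down it reaches from about 400 to 925 mm from the base axis. Payload 12.5 kg.
Tool frame: the origin (TCP) lies on the centre line of the jaws, within the pads' length; the fingertips stand 14 mm ahead of it and the grasp point (between the pads) lies 5 mm behind it; z points along the fingers, y is the direction in which the jaws open and shut (so a half turn about z gives the same grasp; the last joint's range is limited). The gripper opens to 95 mm and grips with 3 to 60 N. Pads are 20 mm wide; open, the fingers measure 119 mm over their backs; the gripper's body (75 mm by 180 mm) begins 59 mm behind the grasp point.
Start: joints at [-1.439, 0.491, 1.559, -0, 1.092, -0.106], TCP at [147.25, -607.423, 228.661] pointing down, gripper open.
Joint ranges: [-3.1, 3.1], [-0.84, 2.19], [0.05, 2.79], [-1.13, 4.28], [0.06, 2.93], [-2.69, 2.69]. Speed limits (rad/s): [2.22, 2.22, 2.79, 3.14, 3.14, 3.14].

INTERFACE

Orientations are given as [roll, pitch, yaw] about the fixed x, y, z axes, in that order (R = Rz(yaw) Ry(pitch) Rx(roll)).
In Python, from cell import * gives the robot as it stands.
- The arm moves only by the tool play_rows, never from a script. Its argument "moves" is a list of rows, each a list of 7 numbers: the shift along the tool's x, y, z in m, then the turn, a rotation vector about the tool's x, y, z in rad, then the opening in per cent of the stroke, from 0 (shut) to 100 (fully open). In form: [[tx, ty, tz, ax, ay, az, claw], ...]. A call has 1 to 8 rows; each row shifts and turns the pose as measured when the row begins, along the tool's axes as they then stand; what a row does not reach is not made up. A row lasts 1/10 s, in which the tool goes at most 50 mm and 8.59 degrees, less where a joint would pass 70% of its speed; a pose out of reach is approached as far as the arm can. A call is refused whole if a number of a shift passes 0.05 or a number of a turn 0.15, either way. A call with a gripper value outside its range is refused whole. The fingers move at their own pace and stop on an object; the grip force is fixed at half the most. Time passes only in rows, so rows that do not move let the fingers close. It gives the time, the measured TCP pose, the force and the opening at its end, in the units of the state.
- state(): the state, without advancing time (a new reading comes with each control period).
- read_camera(name): name is "scene" or "top" or "wrist"; returns a dict with "img" (384x512x3 uint8, red, green, blue), "fx", "fy", "cx", "cy" (pixels), "k1" (the pictures are not rectified: a ray, as slopes to the right and down, at radius r is drawn at 1 + k1 r^2 times it, then the intrinsics apply), "R" (3x3) and "t" (3): a world point X has camera coordinates R X + t. Camera axes: x right, y down, z forward; pixel columns grow to the right and rows downward; lengths in mm; the calibration is good to about 2 mm. A picture is of the moment at which its call begins. There is no depth.
- job_done(): hands the job in, once; it reports no verdict.
The state is a dict: "t": time; "joints": joint angles; "qvel": joint speeds; "tau": joint torques, N m; "eef_pos": TCP position; "tcp_rot": TCP orientation; "ft_force": force on the tool from outside, world axes, zero at the start; "moment": the same for the moment, N m; "opening": opening from 0.0 (shut) to 1.0 (fully open).
Only numpy, scipy, OpenCV 4.12 (cv2) and the standard library are available. Lean on these libraries where they do the work, as an engineer would, in place of code of your own. Each camera call takes 0.05 s, during which the arm holds its last target.

TASK

The toilet cistern on the bench has been assembled and its flush must be tried before it is hung. With closed fingertips gently press the half-flush button - the narrower of the two buttons in the lid - fully home, hold it down for about a second, then let it spring back up and withdraw. Do not touch the wider full-flush button beside it, and leave the things lying on the lid and the bench where they are.

Things in the scene. Friction and masses are not known exactly. Their poses are not given: they have to be found in the camera images.
- cistern: white ceramic toilet cistern, immovable, standing on two wooden battens on the bench, 386 mm long (its y) by 166 mm deep (its x), turned any way; origin on the bench under its centre, z up. The flat lid top is 305 mm above the bench. A chromed frame, 64 mm (x) by 101 mm (y) and 4 mm high (its top 309 mm above the bench), is centred on the lid and holds the two flush buttons side by side along y; both buttons are plain chrome.
- half_top (a point): centre of the top face of the half-flush button, the narrower one: 33 mm along the cistern's y by 55 mm along its x, flat top, at rest 315 mm above the bench (6 mm proud of the frame, 10 mm above the lid). Axes as the cistern's: y along the cistern's length, pointing away from the wide button; x along the button's long side; z up. Moves with the button.
- half_flush (a joint): travel of the half-flush button straight down: 0 at rest, 0.008 m at its stop (fully home). Return spring: about 2.5 N to start it moving, 6 N at the stop. It springs back when released.
- full_top (a point): centre of the top face of the full-flush button, the wider one: 55 mm by 55 mm, same height as the other at rest, a gap of 3 mm between the two; its centre is 48 mm from the other's, along the cistern's -y.
- full_flush (a joint): travel of the full-flush button straight down: 0 at rest, 0.008 m at its stop; same spring.
- elbow: loose hexagon-nutted brass elbow fitting, 33 mm high, about 54 mm by 54 mm, lying on the lid near one of its ends; origin at its underside, at the corner of the elbow.
- tin: loose tin of jointing compound, 58 mm diameter, 52 mm high, standing on the lid near the other end; origin at the centre of its underside.
- wrench: loose steel wrench 200 mm long lying on the bench beside the cistern; origin under its middle.
- tape: loose spool of thread-seal tape, 58 mm diameter, 18 mm high, lying flat on the bench beside the cistern; origin at the centre of its underside.

How it is judged:
By the outcome, as a careful person would: the job done as asked, in the order asked, and still so for the second after the job is handed in, with the robot touching nothing.
It also fails if it takes over 40 s, if anything falls off the work surface, if the arm or the gripper's body presses on something with over 40 N, if the wrist force passes 120 N, or if a joint passes its speed limit or range.

## Working session

There is one attempt and no reset: what is moved stays moved. The work goes in short steps, Python scripts to look and compute and a tool call to move; the robot and the scene stay as the last step left them, time stands still between calls to the robot, and variables do not carry over. Pictures are saved under pics/ and viewed, and the job is handed in when it is done.

Besides the shell and the picture viewer there is one more tool, called after "Emit:" in YAML: its name, and indented under it one key for each argument. play_rows: Moves the arm, as the interface text tells. Its arguments: {"type":"object","properties":{"moves":{"type":"array"}},"required":["moves"]}

```bash
mkdir -p pics; python3 - <<'E'
from cell import *
import cv2
s=state();print(s)
for n in ["scene","top","wrist"]:
    c=read_camera(n);cv2.imwrite(f"pics/{n}0.png",c["img"][:,:,::-1])
    print(n,{k:v for k,v in c.items() if k!="img"})
E
```

```text
{'t': 0.0, 'joints': array([-1.43857902e+00,  4.91616411e-01,  1.55946293e+00, -1.03527577e-05,
        1.09171989e+00, -1.05605245e-01]), 'qvel': array([-4.13685522e-04,  1.84787915e-03, -4.49317830e-05, -9.00787833e-04,
        7.19570605e-04,  1.68445869e-03]), 'tau': array([-3.92396003e-03, -6.12647438e+01, -2.58180696e+01,  6.90919929e-02,
        4.82215849e-02, -8.67824519e-05]), 'eef_pos': array([ 147.22684466, -607.16642793,  228.02178517]), 'tcp_rot': array([-3.14039183e+00, -1.18053429e-04,  2.37827261e-01]), 'ft_force': array([-0.10714062,  0.05857091, -1.3666052 ]), 'moment': array([ 0.0325546 , -0.00856248, -0.04933148]), 'opening': 1.0000148524263863}
scene {'fx': 365.13212459183814, 'fy': 365.13212459183814, 'cx': 252.18901537104335, 'cy': 184.32711018675127, 'k1': -0.10201647465373335, 'R': array([[ 0.50950028,  0.86034211,  0.01486333],
       [ 0.53941143, -0.30588965, -0.78451694],
       [-0.67040642,  0.40772905, -0.61992923]]), 't': array([-307.2747559 , -160.06439295, 1343.98980538])}
top {'fx': 359.71011698598085, 'fy': 359.71011698598085, 'cx': 253.76495755733657, 'cy': 195.7241995719137, 'k1': -0.08276977160938735, 'R': array([[ 0.00793298, -0.99994448,  0.00693606],
       [-0.99616166, -0.00850726, -0.08711816],
       [ 0.08717233, -0.00621833, -0.99617384]]), 't': array([  -5.57704029,  631.46046149, 1022.13799876])}
wrist {'fx': 280.258864082889, 'fy': 280.258864082889, 'cx': 258.7441470982771, 'cy': 191.79806993432845, 'k1': -0.059333519186669625, 'R': array([[ 2.35900693e-01, -9.71777049e-01, -4.79938736e-04],
       [-9.27424483e-01, -2.25281472e-01,  2.98549973e-01],
       [-2.90232133e-01, -6.99830384e-02, -9.54393883e-01]]), 't': array([-625.07369009,  -34.25647914,  391.70844986])}
```

View pics/scene0.png

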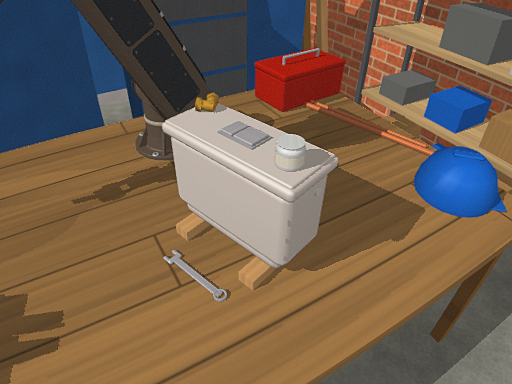

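View pics/top0.png

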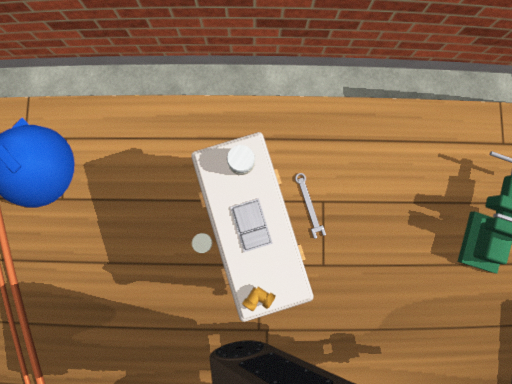

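View pics/wrist0.png

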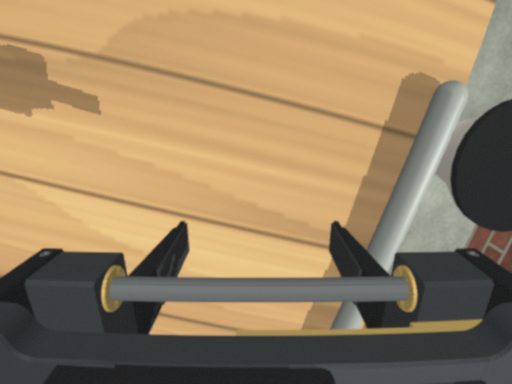

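Top view: the cistern spans (193,135)–(312,320). The frame is at about (252,224), with the wide button near (249,215) and the narrow one near (256,240), on the elbow (robot) side. I'll measure it.

```bash
cat > h.py <<'E'
import numpy as np, cv2
def ray(c,u,v):
    K=np.array([[c["fx"],0,c["cx"]],[0,c["fy"],c["cy"]],[0,0,1]])
    p=cv2.undistortPoints(np.array([[[u,v]]],float),K,np.array([c["k1"],0,0,0]))[0,0]
    d=c["R"].T@np.array([p[0],p[1],1]);o=-c["R"].T@c["t"];return o,d
def plane(c,u,v,z):
    o,d=ray(c,u,v);return (o+d*(z-o[2])/d[2])
def proj(c,X):
    K=np.array([[c["fx"],0,c["cx"]],[0,c["fy"],c["cy"]],[0,0,1]])
    r=cv2.projectPoints(np.array([X],float),cv2.Rodrigues(c["R"])[0],c["t"],K,np.array([c["k1"],0,0,0.]))[0];return r[0,0]
E
python3 - <<'E'
from cell import *
from h import *
c=read_camera("top");im=c["img"]
cv2.imwrite("pics/topz.png",cv2.resize(im[190:260,215:290],None,fx=8,fy=8,interpolation=cv2.INTER_CUBIC)[:,:,::-1])
s=read_camera("scene")["img"]
cv2.imwrite("pics/scz.png",cv2.resize(s[110:160,205:285],None,fx=8,fy=8,interpolation=cv2.INTER_CUBIC)[:,:,::-1])
# lid outline
hsv=cv2.cvtColor(im,cv2.COLOR_RGB2HSV)
m=((hsv[...,1]<45)&(hsv[...,2]>120)).astype(np.uint8)
m[:125]=0;m[330:]=0;m[:,:188]=0;m[:,320:]=0
n,l,st,_=cv2.connectedComponentsWithStats(m)
k=1+np.argmax(st[1:,4]);print(st[k])
ct=max(cv2.findContours((l==k).astype(np.uint8),0,2)[0],key=cv2.contourArea)
hull=cv2.convexHull(ct)[:,0,:]
W=np.array([plane(c,u,v,300)[:2] for u,v in hull],np.float32)
print("lid",cv2.minAreaRect(W))
E
```

```text
[  192   133   121   188 12756]
lid ((544.9589233398438, 6.346343994140625), (379.8243103027344, 163.14320373535156), 17.45145606994629)
```

View pics/topz.png

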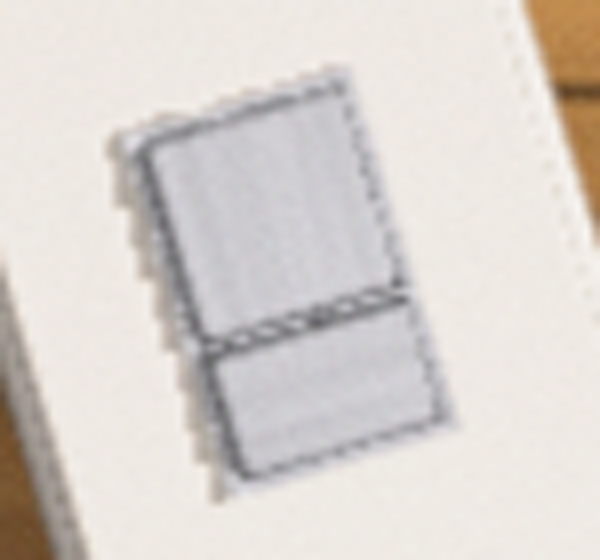

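View pics/scz.png

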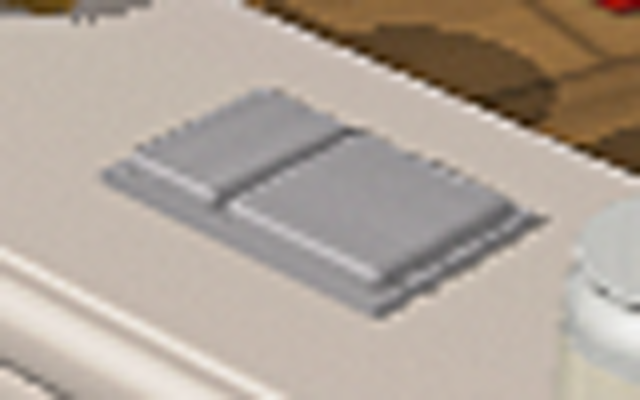

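In the top zoom, the narrow button's corners are near (212,358), (408,303), (440,417) and (245,475). The wide button's are near (150,150), (345,92), (400,285) and (205,338). In the scene zoom, the narrow top's corners are near (265,90), (350,132), (215,195) and (135,155).

```bash
python3 - <<'E'
from cell import *
from h import *
c=read_camera("top");s=read_camera("scene")
f=lambda P,x0,y0:[(x0+(x+.5)/8-.5,y0+(y+.5)/8-.5) for x,y in P]
for n,P in dict(half=[(212,358),(408,303),(440,417),(245,475)],full=[(150,150),(345,92),(400,285),(205,338)]).items():
    W=np.array([plane(c,u,v,315) for u,v in f(P,215,190)])[:,:2];print(n,W.mean(0),[np.linalg.norm(W[i]-W[i-1]) for i in range(4)])
    print(cv2.minAreaRect(W.astype(np.float32)))
W=np.array([plane(s,u,v,315) for u,v in f([(265,90),(350,132),(215,195),(135,155)],205,110)])[:,:2];print("scene half",W.mean(0))
W=np.array([plane(s,u,v,315) for u,v in f([(352,132),(520,207),(380,278),(228,205)],205,110)])[:,:2];print("scene full",W.mean(0))
a=np.radians(17.45);C=np.array([545,6.3]);
d=np.array([np.cos(a),np.sin(a)])
print("lid pred half",C-33.5*d+0*d)
E
```

```text
half [517.19068401  -2.61862289] [np.float64(31.718602893287247), np.float64(53.42495569867102), np.float64(30.951415525567334), np.float64(53.25006049745795)]
((517.1524658203125, -2.6758079528808594), (31.71859359741211, 53.424232482910156), 16.378822326660156)
full [562.19300181  11.23126067] [np.float64(51.50360791278691), np.float64(53.68374423433173), np.float64(52.86117588755461), np.float64(53.05609811048412)]
((562.1842041015625, 11.391658782958984), (52.86113357543945, 53.6784553527832), 16.279273986816406)
scene half [522.3170459   -1.86409471]
scene full [567.96847056  11.89912384]
lid pred half [513.0417034   -3.74575924]
```

Top view and lid outline agree on half_top ≈ (517,−2.5). The scene view is about 5 mm off in x, which I'll settle with the wrist camera. First I'll rise, shut the fingers and correct the yaw.

Emit:
play_rows:
  moves:
    - [0,0,-0.04,0,0,0,0]
    - [0,0,-0.05,0,0,0,0]
    - [0,0,-0.05,0,0,-0.03,0]
    - [0,0,-0.05,0,0,-0.03,0]
    - [0,0,-0.02,0,0,0,0]
    - [0,0,0,0,0,0,0]

```text
t: 0.95
eef_pos: [147.1, -606.7, 444.0]
tcp_rot: [-3.138, -0.001, 0.3]
ft_force: [0.4, 0.1, 0.5]
opening: 0.551
```

Emit:
play_rows:
  moves:
    - [0.03,-0.03,0,0,0,0,0]
    - [0.035,-0.035,0,0,0,0,0]
    - [0.035,-0.035,0,0,0,0,0]
    - [0.035,-0.035,0,0,0,0,0]
    - [0.035,-0.035,0,0,0,0,0]
    - [0.035,-0.035,0,0,0,0,0]
    - [0.035,-0.035,0,0,0,0,0]
    - [0.02,-0.02,0,0,0,0,0]

```text
t: 1.75
eef_pos: [318.2, -275.8, 432.0]
tcp_rot: [-3.121, 0.001, 0.292]
ft_force: [-0.6, -0.9, 0.7]
opening: 0.002
```

Emit:
play_rows:
  moves:
    - [0.03,-0.03,0,0,0,0,0]
    - [0.035,-0.035,0,0,0,0,0]
    - [0.035,-0.035,0,0,0,0,0]
    - [0.035,-0.035,0,0,0,0,0]
    - [0.03,-0.03,0,0,0,0,0]
    - [0.02,-0.02,0,0,0,0,0]
    - [0.01,-0.01,0,0,0,0,0]
    - [0,0,0,0,0,0,0]

```text
t: 2.55
eef_pos: [449.1, -20.0, 423.4]
tcp_rot: [-3.111, 0.012, 0.295]
ft_force: [0.2, -0.3, 0.4]
opening: 0.004
```

```bash
python3 - <<'E'
from cell import *
from h import *
s=state();print(s["eef_pos"],s["tcp_rot"],s["joints"])
c=read_camera("wrist");cv2.imwrite("pics/w1.png",c["img"][:,:,::-1])
for p in [(517.2,-2.6),(522.3,-1.9)]: print(proj(c,[*p,315]))
E
```

```text
[449.14761969 -20.00685429 423.4153753 ] [-3.11092548  0.01242138  0.29526284] [-0.20379784  0.08460991  1.62676026  0.0211216   1.45583232  1.06923446]
[265.36252204 119.25078127]
[266.29614083 113.52844891]
```

View pics/w1.png

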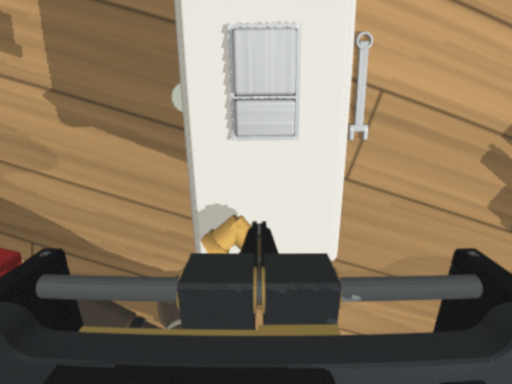

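Wrist view: narrow button spans about (234,98)–(297,137), centre ~(266,117). The shut fingers are at (259,225), clear of the elbow at (227,235). I'll measure the corners more finely and work out the correction.

```bash
cat >> h.py <<'E'
from scipy.spatial.transform import Rotation as Ro
def goal(s,P,yaw):
    R=Ro.from_euler('xyz',s["tcp_rot"]);G=Ro.from_euler('xyz',[np.pi,0,yaw])
    print("shift tool mm",R.inv().apply(np.array(P)-s["eef_pos"]).round(1),"turn",(R.inv()*G).as_rotvec().round(4))
E
python3 - <<'E'
from cell import *
from h import *
s=state();c=read_camera("wrist");im=c["img"]
cv2.imwrite("pics/w1z.png",cv2.resize(im[15:145,215:315],None,fx=4.5,fy=4.5,interpolation=cv2.INTER_CUBIC)[:,:,::-1])
goal(s,[519,-2.5,360],0.29)
E
```

```text
shift tool mm [73.3  4.9 62.3] turn [-0.0307  0.013   0.0046]
```

View pics/w1z.png

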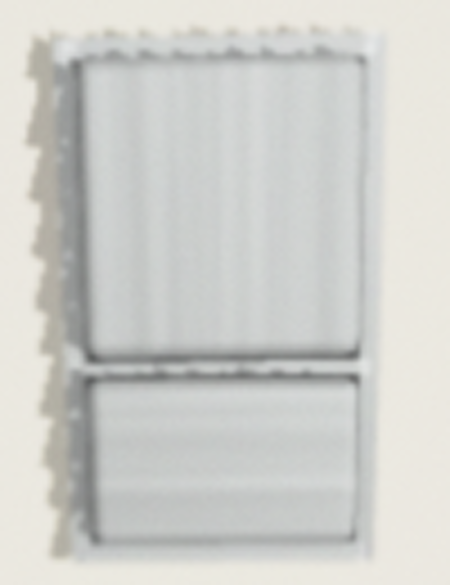

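Zoom: narrow top's corners at about (90,380), (357,378), (355,539) and (97,541).

```bash
python3 - <<'E'
from cell import *
from h import *
c=read_camera("wrist")
W=np.array([plane(c,215+(x+.5)/4.5-.5,15+(y+.5)/4.5-.5,315)[:2] for x,y in [(90,380),(357,378),(355,539),(97,541)]])
print(W.mean(0),[np.linalg.norm(W[i]-W[i-1]).round(1) for i in range(4)],cv2.minAreaRect(W.astype(np.float32)))
E
```

```text
[518.41092472  -2.8194    ] [np.float64(32.0), np.float64(53.3), np.float64(31.8), np.float64(53.3)] ((518.4608764648438, -2.8073883056640625), (31.986095428466797, 53.58247756958008), 17.491613388061523)
```

Emit:
play_rows:
  moves:
    - [0.03,0,0,-0.03,0.013,0,0]
    - [0.025,0,0,0,0,0,0]
    - [0.01,0,0,0,0,0,0]
    - [0,0,0,0,0,0,0]

```text
t: 3.1
eef_pos: [511.0, -7.0, 423.4]
tcp_rot: [3.14, -0.001, 0.286]
ft_force: [-1.4, -0.0, 0.1]
opening: 0.003
```

```bash
python3 - <<'E'
from cell import *
from h import *
s=state();print(s["eef_pos"],s["tcp_rot"],s["ft_force"]);goal(s,[518,-3,345],0.29)
E
```

```text
[510.9628098   -6.95669226 423.41520623] [ 3.13967619e+00 -1.12966710e-03  2.86393193e-01] [-1.42036246 -0.0280054   0.07759124]
shift tool mm [ 7.8 -2.  78.4] turn [ 0.0019 -0.0011 -0.0036]
```

Emit:
play_rows:
  moves:
    - [0.008,-0.002,0.02,0,0,-0.013,0]
    - [0,0,0.03,0,0,0,0]
    - [0,0,0.02,0,0,0,0]
    - [0,0,0.006,0,0,0,0]
    - [0,0,0,0,0,0,0]

```text
t: 3.6
eef_pos: [514.7, -6.6, 346.3]
tcp_rot: [3.139, -0.002, 0.296]
ft_force: [-0.0, 1.1, 0.6]
opening: 0.003
```

```bash
python3 - <<'E'
from cell import *
from h import *
s=state();print(s["eef_pos"],s["tcp_rot"],s["ft_force"]);goal(s,[518,-3,330],0.3)
for n in ["scene","top","wrist"]:
    c=read_camera(n);im=c["img"]
    if n=="scene": im=cv2.resize(im[80:180,190:300],None,fx=5,fy=5,interpolation=cv2.INTER_CUBIC)
    if n=="top": im=cv2.resize(im[180:270,205:305],None,fx=5,fy=5,interpolation=cv2.INTER_CUBIC)
    cv2.imwrite(f"pics/{n}2.png",im[:,:,::-1])
E
```

```text
[514.72925544  -6.59395232 346.25437394] [ 3.13879337e+00 -1.76730817e-03  2.95866810e-01] [-3.64346246e-04  1.07426093e+00  5.90801661e-01]
shift tool mm [ 4.1 -2.5 16.3] turn [ 0.0028 -0.0018 -0.0041]
```

View pics/scene2.png

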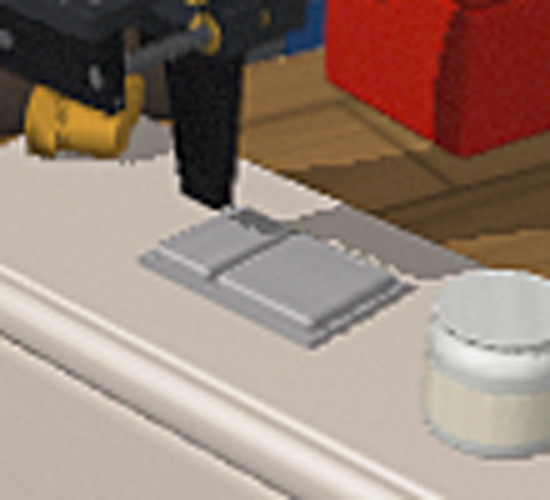

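View pics/wrist2.png

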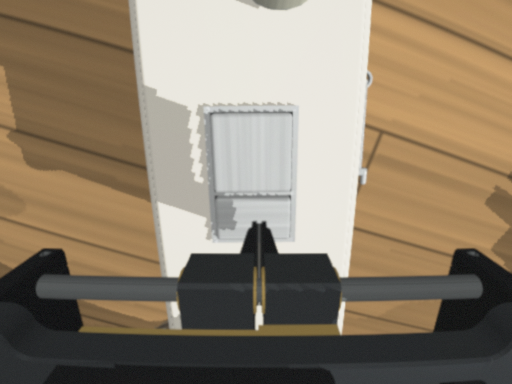

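The tips hover about 17 mm above the narrow button, 4 mm short in tool x. I'll centre and come a little lower.

Emit:
play_rows:
  moves:
    - [0.004,-0.0025,0.004,0.003,-0.002,0,0]
    - [0.001,-0.001,0.002,0,0,0,0]
    - [0,0,0,0,0,0,0]

```text
t: 4.05
eef_pos: [520.0, -1.2, 342.9]
tcp_rot: [3.14, -0.005, 0.296]
ft_force: [-0.3, 0.2, -0.4]
opening: 0.003
```

```bash
python3 - <<'E'
from cell import *
from h import *
s=state();print(s["eef_pos"],s["tcp_rot"],s["ft_force"]);goal(s,[518,-3,321],0.3)
R=Ro.from_euler('xyz',s["tcp_rot"])
for n,b in [("scene",(80,180,190,300)),("top",(180,270,205,305)),("wrist",(150,260,190,320))]:
    c=read_camera(n);im=c["img"].copy()
    z=cv2.resize(im[b[0]:b[1],b[2]:b[3]],None,fx=5,fy=5,interpolation=cv2.INTER_CUBIC)
    for dx in(-10,10):
      for dy in (-12,12):
        p=proj(c,s["eef_pos"]+R.apply([dx,dy,14]));q=((p-[b[2],b[0]]+.5)*5).astype(int);cv2.circle(z,tuple(int(v) for v in q),3,(255,0,0),-1)
    cv2.imwrite(f"pics/{n}3.png",z[:,:,::-1])
E
```

```text
[520.02876598  -1.24675309 342.93276557] [ 3.13971489 -0.00492275  0.29615369] [-0.31186782  0.23983766 -0.44083667]
shift tool mm [-2.6  1.  21.9] turn [ 0.0019 -0.0049 -0.0039]
```

View pics/scene3.png

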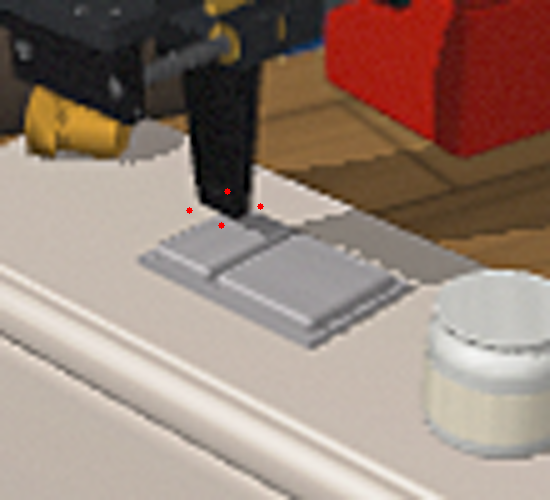

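View pics/wrist3.png

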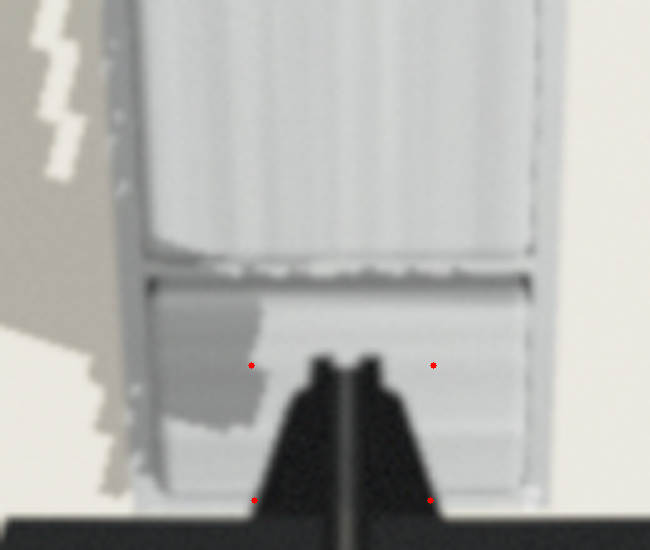

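Projected tip corners match the visible fingers, all inside the narrow button. I'll shift 2 mm away from the wide button and approach.

Emit:
play_rows:
  moves:
    - [-0.002,0.001,0.004,0.002,-0.004,0,0]
    - [0,0,0.004,0,0,0,0]
    - [0,0,0.001,0,0,0,0]
    - [0,0,0,0,0,0,0]

```text
t: 4.6
eef_pos: [518.1, -3.2, 333.1]
tcp_rot: [-3.141, -0.0, 0.296]
ft_force: [-0.5, 0.1, 0.6]
opening: 0.002
```

```bash
python3 - <<'E'
from cell import *
from h import *
s=state();print(s["eef_pos"],s["tcp_rot"],s["ft_force"],s["joints"]);goal(s,[518,-3,321],0.3)
E
```

```text
[518.05383717  -3.1654556  333.11288532] [-3.14127154e+00 -2.44582642e-04  2.96027674e-01] [-0.51353534  0.10065505  0.55911735] [-1.33857896e-01  2.40461659e-01  1.66482559e+00  4.16948683e-04
  1.23621693e+00  1.14077382e+00]
shift tool mm [-0.  -0.2 12.1] turn [-0.0003 -0.0002 -0.004 ]
```

Well centred. Now pressing in small steps.

Emit:
play_rows:
  moves:
    - [0,0,0.002,0,0,0,0]
    - [0,0,0.002,0,0,0,0]
    - [0,0,0.002,0,0,0,0]
    - [0,0,0.002,0,0,0,0]

```text
t: 5.0
eef_pos: [518.1, -3.2, 325.2]
tcp_rot: [3.142, -0.001, 0.296]
ft_force: [-1.1, -0.1, 4.1]
opening: 0.007
```

Emit:
play_rows:
  moves:
    - [0,0,0.002,0,0,0,0]
    - [0,0,0.0015,0,0,0,0]
    - [0,0,0.001,0,0,0,0]

```text
t: 5.3
eef_pos: [518.2, -3.2, 321.2]
tcp_rot: [3.141, -0.002, 0.296]
ft_force: [-3.3, 0.7, 14.5]
opening: 0.001
```

Force jumped to 14.5 N at 321 mm, so it has reached the stop. Hold.

Emit:
play_rows:
  moves:
    - [0,0,0.0003,0,0,0,0]
    - [0,0,0.0003,0,0,0,0]
    - [0,0,0.0003,0,0,0,0]
    - [0,0,0.0003,0,0,0,0]

```text
t: 5.7
eef_pos: [518.1, -3.2, 321.3]
tcp_rot: [3.14, -0.004, 0.296]
ft_force: [-1.8, 1.0, 5.3]
opening: -0.0
```

Emit:
play_rows:
  moves:
    - [0,0,0.001,0,0,0,0]
    - [0,0,0.0006,0,0,0,0]

```text
t: 5.9
eef_pos: [518.1, -3.2, 321.3]
tcp_rot: [3.139, -0.005, 0.296]
ft_force: [-3.0, 1.0, 8.6]
opening: 0.009
```

```bash
python3 - <<'E'
from cell import *
from h import *
s=state();print(s["eef_pos"],s["tcp_rot"],s["ft_force"])
for n,b in [("scene",(80,180,190,300)),("wrist",(150,260,190,320))]:
    c=read_camera(n);im=c["img"]
    cv2.imwrite(f"pics/{n}4.png",cv2.resize(im[b[0]:b[1],b[2]:b[3]],None,fx=5,fy=5,interpolation=cv2.INTER_CUBIC)[:,:,::-1])
s=state();print(s["eef_pos"],s["ft_force"])
E
```

```text
[518.11383533  -3.17750696 321.25865828] [ 3.1391425  -0.00539469  0.29628442] [-2.95543781  1.00157656  8.58595182]
[518.09417729  -3.17901535 321.24573881] [-3.81258664  1.62763171  9.43103951]
```

View pics/wrist4.png

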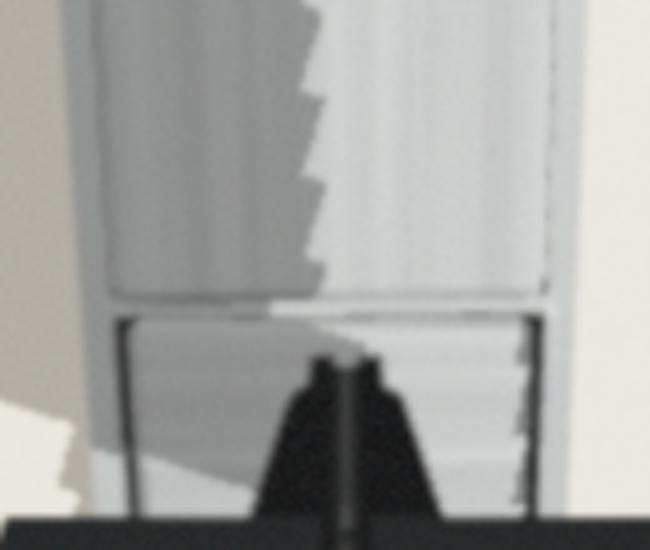

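View pics/scene4.png

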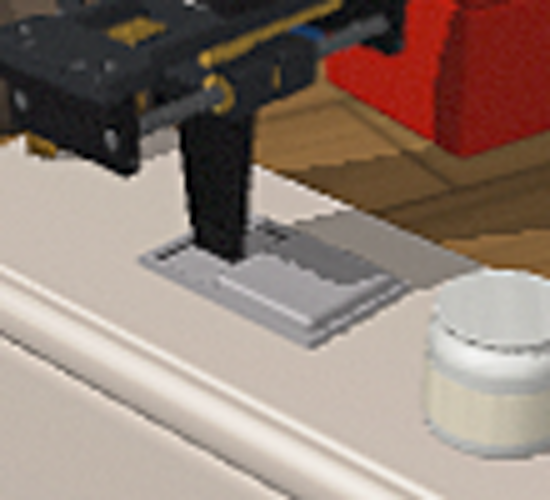

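Pressed below the frame, with the wide button untouched. A force rise of several N moved it less than 0.1 mm, so it is on its stop. I'll keep it firm a little longer for a clear second.

Emit:
play_rows:
  moves:
    - [0,0,0.0007,0,0.001,0,0]
    - [0,0,0.0007,0,0.001,0,0]
    - [0,0,0.0007,0,0,0,0]
    - [0,0,0.0007,0,0,0,0]
    - [0,0,0.0007,0,0,0,0]

```text
t: 6.5
eef_pos: [518.0, -3.2, 321.3]
tcp_rot: [3.137, -0.011, 0.297]
ft_force: [-3.1, -0.3, 10.4]
opening: 0.004
```

Emit:
play_rows:
  moves:
    - [0,0,-0.003,0,0,0,0]
    - [0,0,-0.004,0,0,0,0]
    - [0,0,-0.006,0,0,0,0]
    - [0,0,-0.015,0,0,0,0]
    - [0,0,-0.03,0,0,0,0]
    - [0,0,-0.03,0,0,0,0]
    - [0,0,-0.02,0,0,0,0]
    - [0,0,0,0,0,0,0]

```text
t: 7.3
eef_pos: [516.5, -3.0, 432.7]
tcp_rot: [3.138, -0.009, 0.296]
ft_force: [-0.7, 0.1, -0.1]
opening: 0.006
```

Emit:
play_rows:
  moves:
    - [-0.02,0,-0.01,0,0,0,0]
    - [-0.03,0,0,0,0,0,0]
    - [-0.02,0,0,0,0,0,0]
    - [0,0,0,0,0,0,0]

```text
t: 7.7
eef_pos: [447.3, -23.7, 437.7]
tcp_rot: [3.141, -0.005, 0.297]
ft_force: [0.3, -0.2, -0.3]
opening: 0.004
```

```bash
python3 - <<'E'
from cell import *
from h import *
s=state();print(s["t"],s["eef_pos"],s["tcp_rot"],s["ft_force"],s["qvel"])
for n in ["scene","wrist"]:
    im=read_camera(n)["img"]
    if n=="scene": im=cv2.resize(im[80:180,190:300],None,fx=5,fy=5,interpolation=cv2.INTER_CUBIC)
    cv2.imwrite(f"pics/{n}5.png",im[:,:,::-1])
E
```

```text
7.7 [447.30374132 -23.73869314 437.70325865] [ 3.14052605 -0.00466389  0.29720616] [ 0.34137207 -0.19106281 -0.27336704] [ 0.00647788  0.02831226 -0.00305225  0.00436789 -0.02119754  0.01388523]
```

View pics/scene5.png

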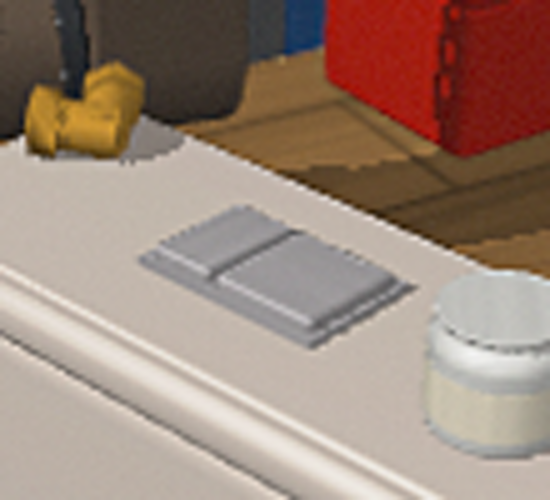

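View pics/wrist5.png

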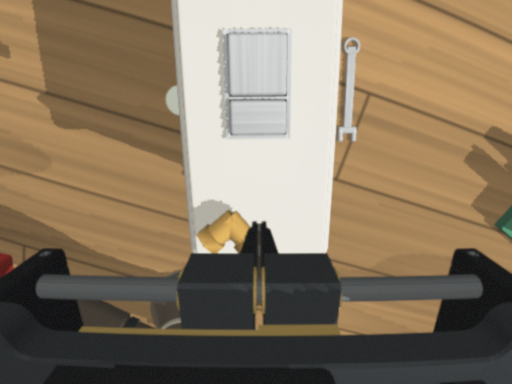

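The narrow button is back up level with the wide one. The elbow, tin, tape and wrench look undisturbed, and the gripper is clear of everything, so I'm handing in.

```bash
python3 -c "
from cell import *
print(job_done())"
```

```text
the job is handed in; nothing more can be done
None
```

I pressed the half-flush button fully home with shut fingertips, held it, let it spring back, withdrew and handed the job in at about 7.8 s.

- **Press:** The fingers bottomed out at TCP 321.2 mm, about 8 mm below first contact. The highest force I read was 14.5 N. The button was at or near its stop for about 1.2 s.
- **One weak reading during the hold:** The force dipped to 5.3 N, just under the 6 N expected at the stop. I pressed harder, and the force rose to about 9 N with less than 0.1 mm of movement. I take that to mean the button was still on its stop.
- **After release:** The last pictures show the narrow button back up level with the wide one. In the pictures taken during and after the press, the wide button looked undisturbed. The elbow, tin, wrench and tape looked unmoved by eye, and the wrist force was back to about 0 N.
- **A disagreement between cameras:** The scene camera put the button about 4–5 mm further in x than the top and wrist cameras. I used the top and wrist value, about (518, −3), and pressed there.

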